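Put the mixed-up souvenirs back in their display trays

ROBOT

A 6-joint arm with a two-finger parallel gripper is mounted at the origin on the work surface. World frame = base frame: x ahead of the robot, y to its left, z up, the work surface at z = 0. Lengths are in m, angles in rad, forces in N, time in s.
With the tool pointing down it reaches from about 0.25 to 0.775 m from the base axis. Payload 4 kg.
Tool frame: the origin (TCP) lies between the finger pads; the fingertips stand env.tcp_to_tips ahead of it and the grasp point (between the pads) lies 11 mm behind it (env.tcp_to_tips is the distance from the TCP to the fingertips, in m); z points along the fingers, y is the line along which they close (so a half turn about z gives the same grasp; the last joint's range is limited). The gripper opens to 85 mm and grips with 20 to 120 N. Pads are 22 mm wide; open, the fingers measure 114 mm over their backs; the gripper's body (76 mm by 85 mm) begins 54 mm behind the grasp point. The pads swing forward as they close: fully open they stand 13 mm farther back than shut.
Start: joints at [1.179, 0.087, 1.371, -0, 1.684, -0.103], TCP at [0.157, 0.527, 0.203] pointing down, gripper open.
Joint ranges: [-3.1, 3.1], [-0.76, 2.03], [0.27, 2.55], [-1.08, 4.22], [0.17, 2.65], [-2.57, 2.57]. Speed limits (rad/s): [2.79, 2.79, 3.14, 3.14, 3.14, 3.14].

INTERFACE

Orientations are given as a rotation vector (axis times angle).
In Python, from station import env, cams gives the robot as it stands.
- The arm moves only by the tool drive_tool, never from a script. Its argument "plan" is a list of rows, each a list of 3 entries, a list of its own where there are three numbers: the shift along the tool's x, y, z in m, then the turn, a rotation vector about the tool's x, y, z in rad, then the closure, from -1 (fully open) to 1 (shut). In form: [[[tx, ty, tz], [wx, wy, wz], gripper], ...]. A call has 1 to 12 rows; each row is the pose to reach, as a shift and turn from the pose commanded when the call began, along the tool's axes at that moment; what a row does not reach only later rows make up. A row lasts 1/10 s, in which the tool goes at most 50 mm and 8.59 degrees, less where a joint would pass 70% of its speed; a pose out of reach is approached as far as the arm can. A call with a gripper value outside its range is refused whole. The fingers move at their own pace and stop on an object; "grip_force" is the grip in N (left out, the last holds). Time passes only in rows, so rows that repeat a pose let the fingers close. It gives the time, the measured TCP pose, the force, the opening and the grip force at its end, in the units of the state.
- env.read_state(): the state, without advancing time (a new reading comes with each control period).
- cams.get_image(name): name is "scene" or "top" or "wrist"; returns a dict with "color" (420x560x3 uint8, red, green, blue), "fx", "fy", "cx", "cy" (pixels), "k1" (the pictures are not rectified: a ray, as slopes to the right and down, at radius r is drawn at 1 + k1 r^2 times it, then the intrinsics apply), "camera_from_world" (4x4, takes a point from world to camera coordinates); the wrist camera has in their place "mount" (4x4, takes a point from camera to tool coordinates, whose origin is the TCP and whose axes are the flange's). Camera axes: x right, y down, z forward; pixel columns grow to the right and rows downward; lengths in m; the calibration is good to about 2 mm. A picture is of the moment at which its call begins: read the wrist's pose just before it. There is no depth.
- env.hand_in(): hands the job in; it is judged then, once.
The state is a dict: "t": time; "joint_positions": joint angles; "qd": joint speeds; "joint_torque": joint torques, N m; "position": TCP position; "ee_rot": TCP orientation; "contact_force": force on the tool from outside, world axes, zero at the start; "moment": the same for the moment, N m; "opening": opening from 0.0 (shut) to 1.0 (fully open); "finger_force": force on a finger pad.
Only numpy, scipy, OpenCV 4.12 (cv2) and the standard library are available. Lean on these libraries where they do the work, as an engineer would, in place of code of your own. Each camera call takes 0.05 s, during which the arm holds its last target. There are 200 camera calls.

TASK

Customers have left five olive-wood souvenirs mixed up on the counter: two boats, two little figures with hats and a lidded trinket pot. Put each one back in the white tray whose ledge shows a sample of its kind, standing upright and flat on the tray floor, and let go of it. Leave the snow globe and the espresso cup where they are.

Things in the scene. Friction and masses are not known exactly. Their poses are not given: they have to be found in the camera images.
- boat_1: olive-wood toy fishing boat, upright. Origin: under the middle of the hull; x to the bow, z up. Hull 34 wide with flat parallel sides from x -30 to +30, 24 high, pointed bow to x 47; cabin 20x20 at x -16 up to z 41; thin mast at x 12 to z 54. 55 g. Grasp across the hull at the origin. In mm.
- boat_2: olive-wood toy fishing boat, upright. Origin: under the middle of the hull; x to the bow, z up. Hull 34 wide with flat parallel sides from x -30 to +30, 24 high, pointed bow to x 47; cabin 20x20 at x -16 up to z 41; thin mast at x 12 to z 54. 55 g. Grasp across the hull at the origin (same as boat_1). In mm.
- doll_1: an olive-wood turned figure (a little man with a brimmed hat), standing. Origin: centre of its underside, z up. Foot 36 diameter, 6 high; body a plain cylinder 32 diameter from z 8 to 46; ball head and hat (brim 32 diameter) above, 80 tall. About 45 g. In mm.
- doll_2: an olive-wood turned figure (a little man with a brimmed hat), standing. Origin: centre of its underside, z up. Foot 36 diameter, 6 high; body a plain cylinder 32 diameter from z 8 to 46; ball head and hat (brim 32 diameter) above, 80 tall. About 45 g (same as doll_1). In mm.
- pot: an olive-wood trinket pot, squat and round with a ball knob on its lid (lid is one piece with it). Origin: centre of its underside, z up. Plain cylinder 54 diameter from z 6 to 30, lid to z 36, knob 14 diameter to z 52. About 60 g. In mm.
- tray_boats: white open tray, fixed; the three differ only in the sample boat fixed on the ledge at the +x side. Origin: on the counter under the tray's centre; x to the ledge, y along its length. 120 (x) by 180 (y) outside, walls 5 thick, 18 high, inner floor 110 by 170 at z 5. Ledge x 60 to 102, 18 high; sample stands on it at x 81, y 0. In mm.
- tray_dolls: white open tray, fixed; the three differ only in the sample figure fixed on the ledge at the +x side. Origin: on the counter under the tray's centre; x to the ledge, y along its length. 120 (x) by 180 (y) outside, walls 5 thick, 18 high, inner floor 110 by 170 at z 5. Ledge x 60 to 102, 18 high; sample stands on it at x 81, y 0. In mm.
- tray_pots: white open tray, fixed; the three differ only in the sample pot fixed on the ledge at the +x side. Origin: on the counter under the tray's centre; x to the ledge, y along its length. 120 (x) by 180 (y) outside, walls 5 thick, 18 high, inner floor 110 by 170 at z 5. Ledge x 60 to 102, 18 high; sample stands on it at x 81, y 0. In mm.
- globe: bystander: a glass snow globe on a round black base 56 diameter, 68 tall, 250 g, loose on the counter. Origin: centre of its underside. Not to be disturbed. In mm.
- cup: bystander: a white ceramic espresso cup without handle, rim 60 diameter, 55 tall, 180 g, loose on the counter. Origin: centre of its underside. Not to be disturbed. In mm.

How it is judged:
At the end, for the whole second after the job is handed in: Both boats, both figures and the pot each have their origin inside the tray with the sample of their kind (within 55 mm of its centre in tray x and 85 mm in tray y), sit on the tray floor (underside 2 to 9 mm above the counter, floor at 5), upright within 0.1 rad, and at rest (slower than 0.02 m/s) (x of boat_1 in the frame of tray_boats between -0.055 and 0.055 m and y of boat_1 in the frame of tray_boats between -0.085 and 0.085 m and z of boat_1 in the frame of tray_boats between 0.002 and 0.009 m and angle between each of boat_1, boat_2, doll_1, doll_2, pot's own z axis and vertical below 0.1 rad and linear speed of each of boat_1, boat_2, doll_1, doll_2, pot below 0.02 m/s and x of boat_2 in the frame of tray_boats between -0.055 and 0.055 m and y of boat_2 in the frame of tray_boats between -0.085 and 0.085 m and z of boat_2 in the frame of tray_boats between 0.002 and 0.009 m and x of doll_1 in the frame of tray_dolls between -0.055 and 0.055 m and y of doll_1 in the frame of tray_dolls between -0.085 and 0.085 m and z of doll_1 in the frame of tray_dolls between 0.002 and 0.009 m and x of doll_2 in the frame of tray_dolls between -0.055 and 0.055 m and y of doll_2 in the frame of tray_dolls between -0.085 and 0.085 m and z of doll_2 in the frame of tray_dolls between 0.002 and 0.009 m and x of pot in the frame of tray_pots between -0.055 and 0.055 m and y of pot in the frame of tray_pots between -0.085 and 0.085 m and z of pot in the frame of tray_pots between 0.002 and 0.009 m); the robot touches nothing.
It fails at once if the snow globe is shifted by more than 20 mm or tipped by more than 0.3 rad (distance of globe from where it was at the start of the episode above 0.02 m or angle between globe's own z axis and vertical above 0.3 rad).
It fails at once if the espresso cup is shifted by more than 20 mm or tipped by more than 0.3 rad (distance of cup from where it was at the start of the episode above 0.02 m or angle between cup's own z axis and vertical above 0.3 rad).
It also fails if it takes over 128 s, if anything falls off the work surface, if the arm or the gripper's body presses on something with over 40 N, if the wrist force passes 120 N, or if a joint passes its speed limit or range.

## Working session

There is one attempt and no reset: what is moved stays moved. The work goes in short steps, Python scripts to look and compute and a tool call to move; the robot and the scene stay as the last step left them, time stands still between calls to the robot, and variables do not carry over. Pictures are saved under pics/ and viewed, at most 17 in all, crops included, and the job is handed in when it is done.

Besides the shell and the picture viewer there is one more tool, called after "Emit:" as name(argument=value, ...), one argument or row to a line, values as JSON. drive_tool: Moves the arm, as the interface text tells. Its arguments: {"type":"object","properties":{"plan":{"type":"array"},"grip_force":{"type":"number"}},"required":["plan"]}

```bash
mkdir -p pics
python3 - <<'E'
from station import env,cams
import cv2,numpy as np
np.set_printoptions(precision=4,suppress=True)
for n in ("top","scene"):
    g=cams.get_image(n); cv2.imwrite(f"pics/{n}0.png",g["color"][...,::-1]); print(n,g["fx"],g["cx"],g["cy"],g["k1"],g["camera_from_world"])
s=env.read_state(); print(s,env.tcp_to_tips)
g=cams.get_image("wrist");print(g["mount"],g["fx"],g["k1"])
E
```

```text
top 395.5229116553977 278.52556496508026 208.16777319214722 -0.038146763636951124 [[ 0.0225 -0.9997  0.0073 -0.0114]
 [-0.994  -0.0231 -0.1066  0.5275]
 [ 0.1067 -0.0049 -0.9943  0.8359]
 [ 0.      0.      0.      1.    ]]
scene 383.52918160724306 280.7925699428224 210.28958670657275 0.02314202356362858 [[ 0.2572  0.9662 -0.0191 -0.1197]
 [ 0.5443 -0.1612 -0.8233 -0.2559]
 [-0.7985  0.2014 -0.5674  1.351 ]
 [ 0.      0.      0.      1.    ]]
{'t': 0.1, 'joint_positions': array([ 1.1788,  0.0879,  1.3721,  0.    ,  1.6836, -0.1031]), 'qd': array([ 0.0001, -0.0017, -0.0043,  0.0003, -0.0009,  0.0005]), 'joint_torque': array([  0.0021, -35.3013, -31.422 ,  -0.    ,   0.0079,  -0.    ]), 'position': array([0.1565, 0.5267, 0.202 ]), 'ee_rot': array([-0.4521, -3.1084,  0.0031]), 'contact_force': array([ 0.0801,  0.1807, -0.2572]), 'moment': array([ 0.0124, -0.0154,  0.0317]), 'finger_force': 0.0, 'opening': 1.002263944126681} 0.008
[[ 0.0007 -0.9536 -0.3012  0.0778]
 [ 1.      0.001  -0.0006 -0.0011]
 [ 0.0008 -0.3012  0.9536 -0.1695]
 [ 0.      0.      0.      1.    ]] 301.7134765204977 -0.05652018051103365
```

View pics/top0.png

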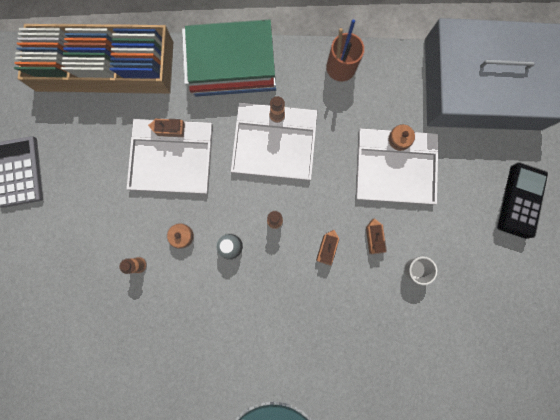

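View pics/scene0.png

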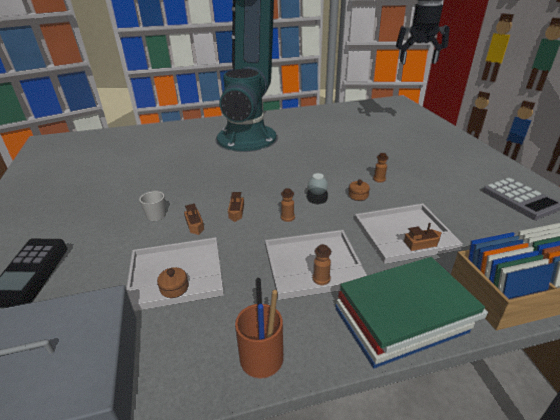

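The top view shows the trays as boats (170,157), dolls (274,142) and pots (397,167). Loose items are dolls at (130,265) and (275,218), pot (180,236), boats (328,247) and (376,237), globe (229,246) and cup (423,270). In the scene view, everything stands upright.

```bash
cat > h.py <<'E'
from station import env,cams
import cv2,numpy as np
from scipy.spatial.transform import Rotation as R
np.set_printoptions(precision=4,suppress=True)
def w2c(g,s=None):
    if "camera_from_world" in g: return np.array(g["camera_from_world"])
    T=np.eye(4);T[:3,:3]=R.from_rotvec(s["ee_rot"]).as_matrix();T[:3,3]=s["position"]
    return np.linalg.inv(T@np.array(g["mount"]))
def cast(g,px,z,s=None):
    K=np.array([[g["fx"],0,g["cx"]],[0,g["fy"],g["cy"]],[0,0,1]])
    p=cv2.undistortPoints(np.array(px,float).reshape(-1,1,2),K,np.array([g["k1"],0,0,0.])).reshape(-1,2)
    M=np.linalg.inv(w2c(g,s)); d=np.c_[p,np.ones(len(p))]@M[:3,:3].T; o=M[:3,3]
    return o+d*((z-o[2])/d[:,2])[:,None]
def wood(g):
    h=cv2.cvtColor(g["color"],cv2.COLOR_RGB2HSV)
    m=cv2.inRange(h,(2,100,40),(20,255,255))
    return m
def blobs(m,a=40):
    c,_=cv2.findContours(m,cv2.RETR_EXTERNAL,cv2.CHAIN_APPROX_NONE)
    return [x.reshape(-1,2) for x in c if cv2.contourArea(x)>a]
E
python3 - <<'E'
from h import *
g=cams.get_image("top")
for c in blobs(wood(g)):
    m=c.mean(0)
    if m[1]<80: continue
    print("px",m,"area",cv2.contourArea(c))
    for z in (.024,.03,.07):
        P=cast(g,c,z)[:,:2].astype(np.float32); r=cv2.minAreaRect(P*1000)
        print("   z",z,"minrect",np.round(r[0],1),np.round(r[1],1),round(r[2],1),"circ",np.round(cv2.minEnclosingCircle(P*1000)[0],1))
# trays: white
h=cv2.cvtColor(g["color"],cv2.COLOR_RGB2HSV)
w=cv2.inRange(h,(0,0,165),(180,40,255))
for c in blobs(cv2.morphologyEx(w,cv2.MORPH_CLOSE,np.ones((9,9))),300):
    if not 100<c[:,1].mean()<300: continue
    P=(cast(g,c,.018)[:,:2]*1000).astype(np.float32); print("white",c.mean(0),cv2.minAreaRect(P))
print("globe,cup",cast(g,[[229,247],[423,271]],.04))
big=cv2.resize(g["color"][190:300,100:460],None,fx=2.2,fy=2.2,interpolation=cv2.INTER_CUBIC); cv2.imwrite("pics/crop.png",big[...,::-1])
E
```

```text
px [138.1017 262.9153] area 53.5
   z 0.024 minrect [400.7 302.8] [26.9 29.6] 18.7 circ [399.6 304.8]
   z 0.03 minrect [401.  300.7] [26.7 29.4] 18.7 circ [399.9 302.7]
   z 0.07 minrect [402.6 286.9] [25.4 28. ] 18.7 circ [401.5 288.8]
px [328.493  246.7676] area 121.0
   z 0.024 minrect [ 447.8 -110. ] [33.2 72.6] 74.7 circ [ 447.8 -106.4]
   z 0.03 minrect [ 447.7 -109.2] [33. 72.] 74.7 circ [ 447.7 -105.7]
   z 0.07 minrect [ 447.1 -103.9] [31.4 68.7] 74.7 circ [ 447.1 -100.5]
px [179.     235.1667] area 404.0
   z 0.024 minrect [463.2 216.4] [50.2 48.2] 2.6 circ [464.  216.2]
   z 0.03 minrect [463.  214.9] [49.9 47.8] 2.6 circ [463.8 214.7]
   z 0.07 minrect [461.7 205.1] [47.5 45.6] 2.6 circ [462.5 204.9]
px [376.0233 237.8605] area 416.0
   z 0.024 minrect [ 473.2 -212.7] [72.3 34.6] 6.9 circ [ 472. -213.]
   z 0.03 minrect [ 472.9 -211.2] [71.8 34.3] 6.9 circ [ 471.7 -211.5]
   z 0.07 minrect [ 471.2 -201.1] [68.4 32.7] 6.9 circ [ 470.  -201.4]
px [402.3175 135.7619] area 388.5
   z 0.024 minrect [ 699.  -274.8] [50.9 51.7] 45.7 circ [ 699.3 -274.4]
   z 0.03 minrect [ 697.
[... 588 characters left out ...]
]
white [422.5795 268.4886] ((399.52838134765625, -319.87677001953125), (61.78532409667969, 61.3004264831543), 64.86759948730469)
white [ 15.7324 181.5563] ((576.72216796875, 595.9456787109375), (92.77799224853516, 79.8042221069336), 11.036005973815918)
white [398.0517 165.4799] ((631.3898315429688, -271.2308349609375), (191.10411071777344, 162.79542541503906), 87.51226806640625)
white [170.6387 155.1961] ((642.49462890625, 241.68466186523438), (197.4592742919922, 162.96176147460938), 88.41664123535156)
white [274.246  144.5775] ((670.35205078125, 21.167709350585938), (193.82972717285156, 190.32266235351562), 85.61860656738281)
globe,cup [[ 0.4406  0.1045  0.04  ]
 [ 0.3985 -0.311   0.04  ]]
```

View pics/crop.png

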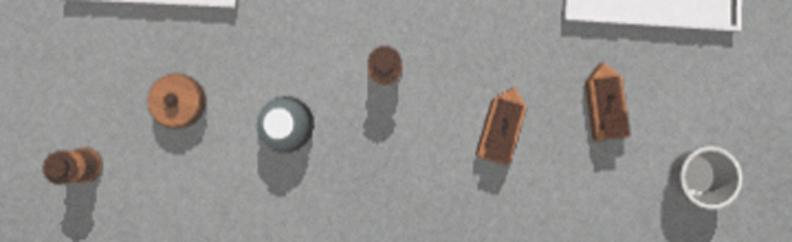

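The crop shows hats at (58,167) and (385,65), the pot rim centre at (177,101), and boat bow tips at (516,90) and (603,64). Both bows point up, away from the robot.

```bash
cat >> h.py <<'E'
def go(x,y,z,yaw):
    """print tool-frame shift/turn to put TCP at xyz (mm), tool vertical, tool y (closing) axis at yaw deg (mod 180)"""
    s=env.read_state(); r=R.from_rotvec(s["ee_rot"]); M=r.as_matrix()
    cur=np.degrees(np.arctan2(M[1,1],M[0,1])); d=(yaw-cur+90)%180-90
    a=np.radians(cur+d); Y=np.array([np.cos(a),np.sin(a),0]); Z=np.array([0,0,-1.]); X=np.cross(Y,Z)
    t=r.inv()*R.from_matrix(np.c_[X,Y,Z])
    print("t",s["t"],"pos",s["position"],"cur",cur,"dyaw",d,"J",s["joint_positions"],"open",s["opening"])
    print("SHIFT",np.round(M.T@(np.array([x,y,z])/1000-s["position"]),4),"TURN",np.round(t.as_rotvec(),3))
E
python3 - <<'E'
from h import *
g=cams.get_image("top")
print("hats",cast(g,[[126.4,265.9],[275,219.5]],.078),"foot A",cast(g,[[140.5,263.5]],.0))
h=cv2.cvtColor(g["color"],cv2.COLOR_RGB2HSV); w=cv2.inRange(h,(0,0,150),(180,40,255))
for n,(a,b,c,d) in dict(boats=(110,222,108,205),dolls=(225,325,95,192),pots=(348,446,118,215)).items():
    m=np.zeros_like(w); m[c:d,a:b]=w[c:d,a:b]
    m=cv2.morphologyEx(m,cv2.MORPH_OPEN,np.ones((2,2)))
    P=np.vstack(blobs(m,100)); Q=cast(g,P,.018)[:,:2]*1000
    r=cv2.minAreaRect(Q.astype(np.float32)); print(n,np.round(r[0],1),np.round(r[1],1),round(r[2],1),P.min(0),P.max(0))
go(412,296,150,80)
E
```

```text
hats [[0.397  0.3076 0.078 ]
 [0.4987 0.0076 0.078 ]] foot A [[0.3994 0.3054 0.    ]]
boats [640.  254.8] [220.3 252.8] 1.3 [111 109] [222 205]
dolls [675.7  10.4] [222.2 225.3] 1.4 [226  96] [325 192]
pots [ 629.9 -264.7] [220.5 223.4] 1.3 [349 119] [446 215]
t 0.25 pos [0.1565 0.527  0.2025] cur 73.45289829164412 dyaw 6.547101708355882 J [ 1.1789  0.0876  1.3715  0.      1.6836 -0.1031] open 0.9985404665901153
SHIFT [-0.3107 -0.1486  0.0526] TURN [-0.001 -0.    -0.114]
```

```bash
python3 -c "
from h import *
go(398,306,150,90)"
```

```text
t 0.25 pos [0.1565 0.527  0.2025] cur 73.45289829164412 dyaw 16.547101708355882 J [ 1.1789  0.0876  1.3715  0.      1.6836 -0.1031] open 0.9985404665901153
SHIFT [-0.2944 -0.143   0.0526] TURN [-0.001 -0.    -0.289]
```

Emit:
drive_tool(
  plan=[
    [[-0.294,-0.143,0.052],[0,0,-0.289],-1],
    [[-0.294,-0.143,0.052],[0,0,-0.289],-1],
    [[-0.294,-0.143,0.052],[0,0,-0.289],-1],
    [[-0.294,-0.143,0.052],[0,0,-0.289],-1],
    [[-0.294,-0.143,0.052],[0,0,-0.289],-1],
    [[-0.294,-0.143,0.052],[0,0,-0.289],-1],
    [[-0.294,-0.143,0.052],[0,0,-0.289],-1],
    [[-0.294,-0.143,0.052],[0,0,-0.289],-1],
    [[-0.294,-0.143,0.052],[0,0,-0.289],-1],
    [[-0.294,-0.143,0.052],[0,0,-0.289],-1],
    [[-0.294,-0.143,0.052],[0,0,-0.289],-1],
  ],
)

```text
t: 1.35
position: [0.397, 0.3075, 0.1515]
ee_rot: [-0.004, 3.141, 0.001]
contact_force: [-0.7, 0.3, -0.4]
opening: 1.003
finger_force: 0.0
```

Run:
```python
from h import *
s=env.read_state(); g=cams.get_image("wrist"); cv2.imwrite("pics/w1.png",g["color"][...,::-1])
for c in blobs(wood(g),150):
    P=cast(g,c,.03,s)[:,:2]*1000; print(c.min(0),c.max(0),c.mean(0),cv2.minAreaRect(P.astype(np.float32)))
t=cams.get_image("top"); cv2.imwrite("pics/t1.png",t["color"][...,::-1])
go(398,306,24,90)
```

```text
[  0 266] [ 47 317] [ 18.9786 289.8643] ((502.1515197753906, 6.520458221435547), (30.661272048950195, 96.86278533935547), 31.68012237548828)
[164 231] [215 282] [190.34 256.94] ((456.1870422363281, 217.88058471679688), (51.197818756103516, 58.56341552734375), 53.38261795043945)
[261 179] [293 227] [276.9032 203.0484] ((397.9343566894531, 308.5928955078125), (49.63938522338867, 32.34556198120117), 0.1790236383676529)
t 1.45 pos [0.397  0.3074 0.1515] cur 90.13667134023318 dyaw -0.13667134023317828 J [ 0.5458 -0.004   1.5677  0.0002  1.5773 -1.0274] open 1.0023780765718018
SHIFT [-0.0009 -0.0015  0.1275] TURN [0.001 0.    0.002]
```

View pics/w1.png

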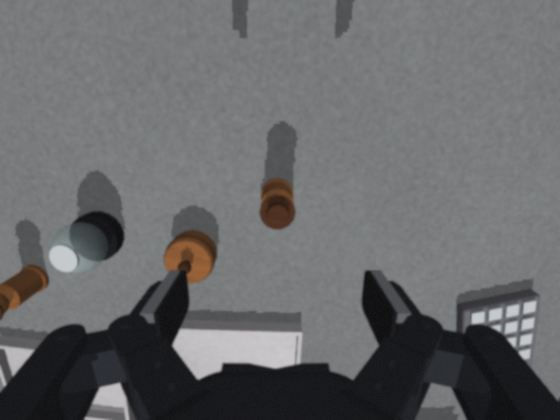

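Run:
```python
from h import *
s=env.read_state(); g=cams.get_image("wrist")
print(cast(g,[[277,212]],.075,s), cast(g,[[277,179]],.003,s),"pot rim",cast(g,[[190.5,253]],.034,s))
```

```text
[[0.3932 0.3082 0.075 ]] [[0.3782 0.3085 0.003 ]] pot rim [[0.4505 0.2184 0.034 ]]
```

Emit:
drive_tool(
  plan=[
    [[0,0,0.05],[0,0,0],-1],
    [[0,0,0.08],[0,0,0],-1],
    [[0,0,0.08],[0,0,0],-1],
  ],
)

```text
t: 1.8
position: [0.3937, 0.3047, 0.066]
ee_rot: [0.002, -3.132, 0.009]
contact_force: [0.1, 0.0, -0.1]
opening: 1.0
finger_force: 0.0
```

Emit:
drive_tool(
  plan=[
    [[0,0,0.025],[0,0,0],-1],
    [[0,0,0.045],[0,0,0],-1],
    [[0,0,0.045],[0,0,0],-1],
  ],
)

```text
t: 2.1
position: [0.3965, 0.3061, 0.0251]
ee_rot: [0.001, -3.139, 0.003]
contact_force: [-0.1, -1.1, -0.7]
opening: 1.0
finger_force: 0.0
```

Emit:
drive_tool(
  plan=[
    [[0,0.002,0],[0,0,0],0.5],
    [[0,0.002,0],[0,0,0],0.8],
    [[0,0.002,0],[0,0,0],1],
    [[0,0.002,0],[0,0,0],1],
    [[0,0.002,0],[0,0,0],1],
    [[0,0.002,0],[0,0,0],1],
    [[0,0.002,0],[0,0,0],1],
    [[0,0.002,0],[0,0,0],1],
  ],
  grip_force=30,
)

```text
t: 2.9
position: [0.3987, 0.3091, 0.0276]
ee_rot: [-0.0, 3.139, 0.003]
contact_force: [-1.2, 0.3, 5.6]
opening: 0.346
finger_force: 29.3
```

Emit:
drive_tool(
  plan=[
    [[0,0,-0.05],[0,0,0],1],
    [[0,0,-0.1],[0,0,0],1],
    [[0,0,-0.14],[0,0,0],1],
    [[0,0,-0.14],[0,0,0],1],
  ],
)

```text
t: 3.3
position: [0.4011, 0.3104, 0.1736]
ee_rot: [-0.0, 3.13, 0.011]
contact_force: [-0.2, 0.8, -1.1]
opening: 0.345
finger_force: 29.8
```

Run:
```python
from h import *
g=cams.get_image("top")
C=dict(boats=[[127,190],[208,195],[212,123],[133,120]],dolls=[[232,174],[311,181],[317,109],[238,105]],pots=[[357,199],[436,204],[438,133],[359,130]])
gray=cv2.cvtColor(g["color"],cv2.COLOR_RGB2GRAY)
for n,c in C.items():
    P=cast(g,c,.018)[:,:2]*1000; e=(P[3]+P[2]-P[0]-P[1])/2
    a=np.degrees(np.arctan2(e[1],e[0])); l=P[0]-P[1]
    print(n,P.tolist(),"center",P.mean(0)-21*e/np.linalg.norm(e),"len",np.linalg.norm(e),np.linalg.norm(l),"yaw",a,np.degrees(np.arctan2(l[1],l[0]))-90)
big=cv2.resize(g["color"][95:215,115:445],None,fx=2.4,fy=2.4,interpolation=cv2.INTER_CUBIC); cv2.imwrite("pics/crop2.png",big[...,::-1])
```

```text
boats [[561.5411914230579, 339.1096032175701], [554.4241734544623, 157.72657616593892], [719.2984027776379, 155.76426975000797], [722.69456614166, 336.20312362308835]] center [618.4919 247.5145] len 163.03197820859964 181.5226003757606 yaw -0.8555722020060645 -2.2469909357443782
dolls [[602.9323628838238, 106.14953261653388], [591.2766038361527, -70.37898583911075], [758.0754461952614, -81.95499011562923], [763.0200486856322, 98.31602617467192]] center [657.863   14.2776] len 163.73112975196938 176.9129010194628 yaw -3.3980564577627312 -3.7776209872797466
pots [[553.2377100533486, -173.30551990414673], [546.2294832277689, -350.7957237824434], [709.5968533345001, -359.261198642545], [711.293935433602, -177.92959130037437]] center [ 609.1069 -264.4685] len 160.845006106016 177.62851042554541 yaw -2.332005453299744 -2.2611576696183704
```

View pics/crop2.png

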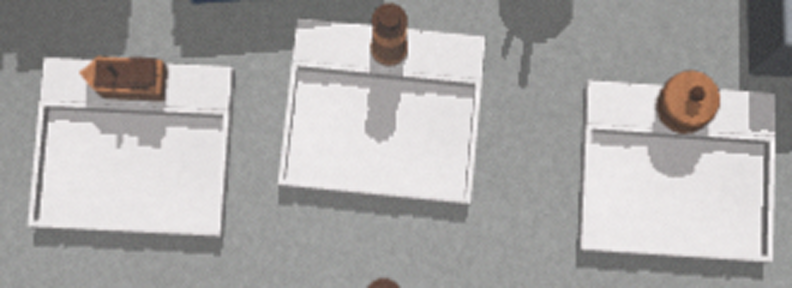

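The crop shows the three empty trays. Their corners match my clicked corners to about a pixel, for example the dolls tray front-left corner at (282,186).

```bash
python3 -c "
from h import *
go(650,57,140,86.4)"
```

```text
t 3.35 pos [0.3996 0.3095 0.1699] cur 90.00624780904268 dyaw -3.606247809042671 J [ 0.5468 -0.0096  1.5364  0.      1.6069 -1.0241] open 0.349631529393667
SHIFT [-0.2502 -0.2526  0.0306] TURN [0.004 0.007 0.063]
```

Emit:
drive_tool(
  plan=[
    [[-0.03,-0.03,0],[0,0,0.06],1],
    [[-0.06,-0.06,0],[0,0,0.06],1],
    [[-0.095,-0.095,0],[0,0,0.06],1],
    [[-0.13,-0.13,0],[0,0,0.06],1],
    [[-0.165,-0.165,0],[0,0,0.06],1],
    [[-0.2,-0.2,0],[0,0,0.06],1],
    [[-0.225,-0.23,0.02],[0,0,0.06],1],
    [[-0.25,-0.253,0.03],[0,0,0.06],1],
    [[-0.25,-0.253,0.03],[0,0,0.06],1],
    [[-0.25,-0.253,0.03],[0,0,0.06],1],
    [[-0.25,-0.253,0.03],[0,0,0.06],1],
  ],
)

```text
t: 4.45
position: [0.6469, 0.0563, 0.1353]
ee_rot: [-0.093, -3.138, -0.001]
contact_force: [-0.1, 0.1, -0.7]
opening: 0.346
finger_force: 29.8
```

Run:
```python
from h import *
s=env.read_state(); g=cams.get_image("wrist"); cv2.imwrite("pics/w2.png",g["color"][...,::-1])
go(650,57,33,86.4)
```

```text
t 4.5 pos [0.6471 0.0566 0.1361] cur 86.64884378666683 dyaw -0.24884378666682494 J [-0.0003  0.3291  1.2172  0.0005  1.5958 -1.5126] open 0.34845690888020214
SHIFT [-0.0029  0.0005  0.1031] TURN [ 0.    -0.     0.004]
```

View pics/w2.png

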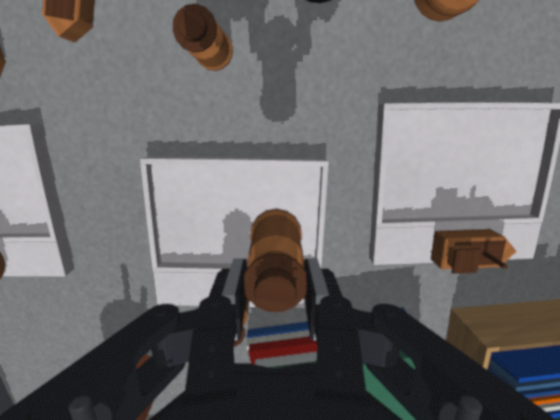

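The doll is held upright at (275,260) and the dolls tray is below it, with front corners at (141,160) and (328,162).

Emit:
drive_tool(
  plan=[
    [[-0.002,0,0.04],[0,0,0],1],
    [[-0.002,0,0.075],[0,0,0],1],
    [[-0.002,0,0.09],[0,0,0],1],
    [[-0.002,0,0.095],[0,0,0],1],
    [[-0.002,0,0.1],[0,0,0],1],
    [[-0.002,0,0.102],[0,0,0],1],
    [[-0.002,0,0.102],[0,0,0],1],
    [[-0.002,0,0.102],[0,0,0],1],
  ],
)

```text
t: 5.3
position: [0.6507, 0.0553, 0.0357]
ee_rot: [0.094, 3.138, 0.0]
contact_force: [0.4, -0.5, -0.4]
opening: 0.345
finger_force: 29.9
```

Emit:
drive_tool(
  plan=[
    [[0,0,0.001],[0,0,0],1],
    [[0,0,0.002],[0,0,0],1],
    [[0,0,0.003],[0,0,0],1],
    [[0,0,0.003],[0,0,0],1],
  ],
)

```text
t: 5.7
position: [0.6507, 0.0554, 0.0328]
ee_rot: [0.094, 3.138, 0.0]
contact_force: [-1.0, 0.8, 5.7]
opening: 0.341
finger_force: 30.1
```

Emit:
drive_tool(
  plan=[
    [[0,0,0],[0,0,0],0.1],
    [[0,0,0],[0,0,0],-0.15],
    [[0,0,0],[0,0,0],-0.15],
    [[0,0,0],[0,0,0],-0.15],
    [[0,0,-0.03],[0,0,0],-0.15],
    [[0,0,-0.08],[0,0,0],-0.15],
    [[0,0,-0.13],[0,0,0],-1],
    [[0,0,-0.13],[0,0,0],-1],
  ],
)

```text
t: 6.5
position: [0.6544, 0.0554, 0.1719]
ee_rot: [0.093, 3.122, 0.001]
contact_force: [0.4, -0.2, 0.9]
opening: 0.887
finger_force: 0.0
```

```bash
python3 -c "
from h import *
go(499,8,160,90)"
```

```text
t 6.5 pos [0.6544 0.0554 0.1719] cur 86.57554642182616 dyaw 3.424453578173839 J [-0.0019  0.3194  1.1589  0.0001  1.6453 -1.5129] open 0.8868891429842937
SHIFT [ 0.1525 -0.0566  0.0091] TURN [ 0.001  0.018 -0.06 ]
```

Emit:
drive_tool(
  plan=[
    [[0.04,-0.015,0],[0,0,-0.06],-1],
    [[0.09,-0.033,0],[0,0,-0.06],-1],
    [[0.135,-0.05,0.01],[0,0,-0.06],-1],
    [[0.15,-0.056,0.01],[0,0,-0.06],-1],
    [[0.15,-0.056,0.01],[0,0,-0.06],-1],
    [[0.15,-0.056,0.01],[0,0,-0.06],-1],
  ],
)

```text
t: 7.1
position: [0.4973, 0.0084, 0.1516]
ee_rot: [0.0, 3.139, 0.0]
contact_force: [-0.5, -0.7, 0.7]
opening: 1.003
finger_force: 0.0
```

Run:
```python
from h import *
s=env.read_state(); g=cams.get_image("wrist"); cv2.imwrite("pics/w3.png",g["color"][...,::-1])
for c in blobs(wood(g),150):
    print(c.min(0),c.max(0)); m=(c.min(0)+c.max(0))/2
    if abs(m[0]-280)<60: print("foot back",cast(g,[[m[0],c[:,1].min()]],.003,s),cast(g,[m],.04,s))
go(499,8,25,90)
```

```text
[443 396] [465 419]
[ 22 334] [ 47 363]
[301 303] [335 364]
foot back [[0.632  0.0601 0.003 ]] [[0.6475 0.056  0.04  ]]
[258 184] [290 233]
foot back [[0.4842 0.0063 0.003 ]] [[0.5008 0.0064 0.04  ]]
[445 141] [507 193]
[ 24 138] [ 89 211]
[134 109] [180 186]
t 7.15 pos [0.4979 0.0085 0.1517] cur 90.01411941491469 dyaw -0.014119414914688377 J [-0.097  -0.0146  1.5777  0.0004  1.5764 -1.6681] open 0.9986576665907246
SHIFT [-0.0008 -0.0006  0.1267] TURN [0.    0.002 0.   ]
```

View pics/w3.png

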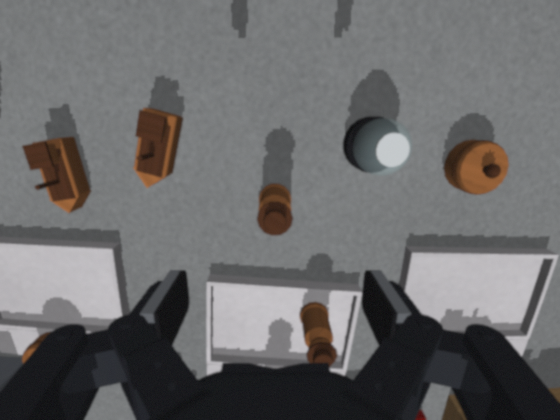

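Doll 1 stands upright in its tray at (318,330). Doll 2 is at (275,208), centred between the fingers.

Emit:
drive_tool(
  plan=[
    [[-0.004,-0.002,0.03],[0,0,0],-1],
    [[-0.004,-0.002,0.07],[0,0,0],-1],
    [[-0.004,-0.002,0.1],[0,0,0],-1],
    [[-0.004,-0.002,0.123],[0,0,0],-1],
    [[-0.004,-0.002,0.123],[0,0,0],-1],
    [[-0.004,-0.002,0.123],[0,0,0],0.5],
    [[-0.004,-0.002,0.123],[0,0,0],1],
    [[-0.004,-0.002,0.123],[0,0,0],1],
    [[-0.004,-0.002,0.123],[0,0,0],1],
    [[-0.004,-0.002,0.123],[0,0,0],1],
    [[-0.004,-0.002,0.123],[0,0,0],1],
    [[-0.004,-0.002,0.123],[0,0,0],1],
  ],
)

```text
t: 8.35
position: [0.5021, 0.0064, 0.0299]
ee_rot: [-0.0, 3.138, -0.0]
contact_force: [0.0, -0.1, 5.5]
opening: 0.345
finger_force: 29.3
```

Emit:
drive_tool(
  plan=[
    [[0,0,-0.05],[0,0,0],1],
    [[0,0,-0.1],[0,0,0],1],
    [[0,0,-0.12],[0,0,0],1],
    [[0,0,-0.12],[0,0,0],1],
    [[0,0,-0.12],[0,0,0],1],
  ],
)

```text
t: 8.85
position: [0.5003, 0.0064, 0.1475]
ee_rot: [0.0, -3.141, -0.0]
contact_force: [-0.1, -0.6, -0.5]
opening: 0.345
finger_force: 29.8
```

```bash
python3 -c "
from h import *
go(645,-28,140,86.4)"
```

```text
t 8.85 pos [0.5003 0.0064 0.1475] cur 90.00504890383505 dyaw -3.6050489038350406 J [-0.1006 -0.0053  1.5769  0.      1.5706 -1.6715] open 0.34532452649966494
SHIFT [-0.1447 -0.0344  0.0074] TURN [ 0.    -0.001  0.063]
```

Emit:
drive_tool(
  plan=[
    [[-0.04,-0.01,0],[0,0,0.063],1],
    [[-0.085,-0.02,0],[0,0,0.063],1],
    [[-0.13,-0.03,0],[0,0,0.063],1],
    [[-0.145,-0.035,0.01],[0,0,0.063],1],
    [[-0.145,-0.035,0.05],[0,0,0.063],1],
    [[-0.145,-0.035,0.08],[0,0,0.063],1],
    [[-0.145,-0.035,0.1],[0,0,0.063],1],
    [[-0.145,-0.035,0.106],[0,0,0.063],1],
    [[-0.145,-0.035,0.109],[0,0,0.063],1],
    [[-0.145,-0.035,0.111],[0,0,0.063],1],
    [[-0.145,-0.035,0.111],[0,0,0.063],1],
  ],
)

```text
t: 9.95
position: [0.6462, -0.0286, 0.0379]
ee_rot: [0.099, 3.139, -0.0]
contact_force: [0.5, -1.6, 0.0]
opening: 0.343
finger_force: 29.8
```

Emit:
drive_tool(
  plan=[
    [[0,0,0.001],[0,0,0],1],
    [[0,0,0.002],[0,0,0],1],
    [[0,0,0.003],[0,0,0],1],
    [[0,0,0.003],[0,0,0],1],
  ],
)

```text
t: 10.35
position: [0.6463, -0.0286, 0.035]
ee_rot: [0.099, 3.138, -0.0]
contact_force: [-0.4, -0.1, 2.3]
opening: 0.342
finger_force: 29.9
```

Emit:
drive_tool(
  plan=[
    [[0,0,0],[0,0,0],0.1],
    [[0,0,0],[0,0,0],-0.15],
    [[0,0,0],[0,0,0],-0.15],
    [[0,0,0],[0,0,0],-0.15],
    [[0,0,-0.03],[0,0,0],-0.15],
    [[0,0,-0.08],[0,0,0],-0.15],
    [[0,0,-0.12],[0,0,0],-1],
    [[0,0,-0.12],[0,0,0],-1],
    [[0,0,-0.12],[0,0,0],-1],
  ],
)

```text
t: 11.25
position: [0.6466, -0.0286, 0.1562]
ee_rot: [0.099, 3.136, -0.0]
contact_force: [0.1, -0.5, -0.1]
opening: 0.998
finger_force: 0.0
```

```bash
python3 -c "
from h import *
go(440,-108,150,75)"
```

```text
t 11.25 pos [ 0.6466 -0.0286  0.1562] cur 86.40115898596255 dyaw -11.401158985962553 J [-0.1319  0.3135  1.1973  0.0001  1.6269 -1.6399] open 0.9982134572946187
SHIFT [ 0.2013 -0.0922  0.0054] TURN [0.    0.004 0.199]
```

Emit:
drive_tool(
  plan=[
    [[0.04,-0.02,0],[0,0,0.1],-1],
    [[0.085,-0.04,0],[0,0,0.2],-1],
    [[0.13,-0.06,0],[0,0,0.2],-1],
    [[0.175,-0.08,0],[0,0,0.2],-1],
    [[0.201,-0.092,0],[0,0,0.2],-1],
    [[0.201,-0.092,0],[0,0,0.2],-1],
    [[0.201,-0.092,0],[0,0,0.2],-1],
  ],
)

```text
t: 11.95
position: [0.4385, -0.1076, 0.1527]
ee_rot: [-0.413, -3.112, -0.002]
contact_force: [0.1, -0.1, 0.4]
opening: 0.995
finger_force: 0.0
```

Run:
```python
from h import *
s=env.read_state(); g=cams.get_image("wrist"); cv2.imwrite("pics/w4.png",g["color"][...,::-1])
for c in blobs(wood(g),150):
    print(c.min(0),c.max(0)); P=cast(g,c,.02,s)[:,:2]*1000; print(cv2.minAreaRect(P.astype(np.float32)))
go(440,-108,13,75)
```

```text
[418 388] [444 419]
((779.0950927734375, 17.418598175048828), (69.15681457519531, 32.572731018066406), 16.381961822509766)
[431 308] [465 333]
((641.2376708984375, 57.613128662109375), (54.43330383300781, 22.899194717407227), 30.72157096862793)
[158 215] [211 282]
((470.76953125, -216.51364135742188), (78.19396209716797, 44.038700103759766), 7.529514312744141)
[257 170] [289 242]
((445.4172058105469, -112.88621520996094), (33.299415588378906, 77.84123229980469), 74.91788482666016)
[544 123] [559 166]
((457.0818176269531, 182.48770141601562), (17.074129104614258, 45.17411804199219), 89.72970581054688)
t 12.0 pos [ 0.4392 -0.1074  0.1529] cur 74.93527934887817 dyaw 0.06472065112183145 J [-0.3658 -0.1165  1.6711  0.0005  1.5886 -1.6737] open 1.0031085411697154
SHIFT [-0.0011 -0.0004  0.1399] TURN [ 0.001 -0.002 -0.001]
```

View pics/w4.png

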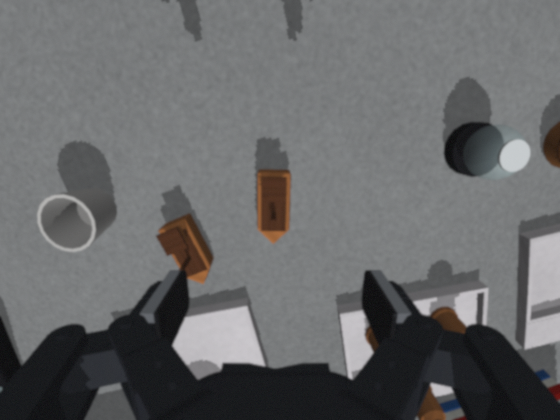

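Boat 1 is at (274,205), with its hull parallel to the image columns. That means the fingers are already aligned across it.

Emit:
drive_tool(
  plan=[
    [[0,-0.0025,0.04],[0,0,0],-1],
    [[0,-0.0025,0.08],[0,0,0],-1],
    [[0,-0.0025,0.12],[0,0,0],-1],
    [[0,-0.0025,0.135],[0,0,0],-1],
    [[0,-0.0025,0.14],[0,0,0],-1],
    [[0,-0.0025,0.14],[0,0,0],-1],
  ],
)

```text
t: 12.6
position: [0.4389, -0.1096, 0.0131]
ee_rot: [-0.41, -3.113, -0.001]
contact_force: [0.3, 0.0, 0.4]
opening: 0.999
finger_force: 0.0
```

Emit:
drive_tool(
  plan=[
    [[0,0,0],[0,0,0],0.3],
    [[0,0,0],[0,0,0],1],
    [[0,0,0],[0,0,0],1],
    [[0,0,0],[0,0,0],1],
    [[0,0,0],[0,0,0],1],
    [[0,0,0],[0,0,0],1],
    [[0,0,0],[0,0,0],1],
    [[0,0,0],[0,0,0],1],
  ],
)

```text
t: 13.4
position: [0.4386, -0.1101, 0.0141]
ee_rot: [-0.412, -3.114, -0.0]
contact_force: [-0.4, 0.4, 0.9]
opening: 0.003
finger_force: 0.0
```

Run:
```python
from h import *
a=cams.get_image("wrist")["color"]; b=cams.get_image("scene")["color"][150:330,120:400]
b=cv2.resize(b,(400,257)); a=cv2.resize(a,(400,300))
cv2.imwrite("pics/w5.png",np.vstack([a,b])[...,::-1])
```

```text
(no output)
```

View pics/w5.png

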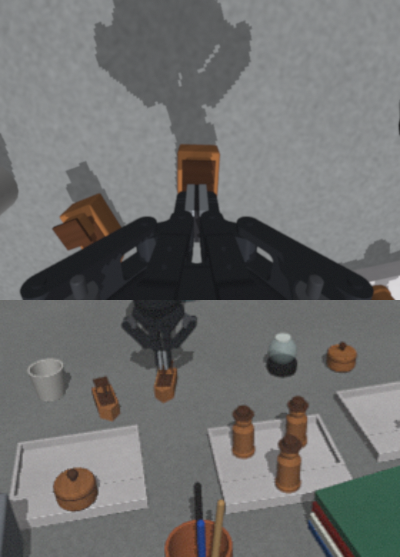

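The view shows the fingers shut on or above the hull of boat 1 at about (197,185), so the grasp was missed. I'll look closer.

Run:
```python
from h import *
s=env.read_state();print(s["position"],s["contact_force"],s["opening"],s["finger_force"])
a=cams.get_image("wrist")["color"][180:340,190:370]; b=cams.get_image("scene")["color"][175:245,170:270]
a=cv2.resize(a,(540,480),interpolation=cv2.INTER_CUBIC)[100:400]; b=cv2.resize(b,(540,378),interpolation=cv2.INTER_CUBIC)[:300]
cv2.imwrite("pics/w6.png",np.vstack([a,b])[...,::-1])
```

```text
[ 0.4387 -0.1102  0.0141] [-0.06    0.5029 -1.0031] -0.0025950877519590743 0.05661218776367605
```

View pics/w6.png

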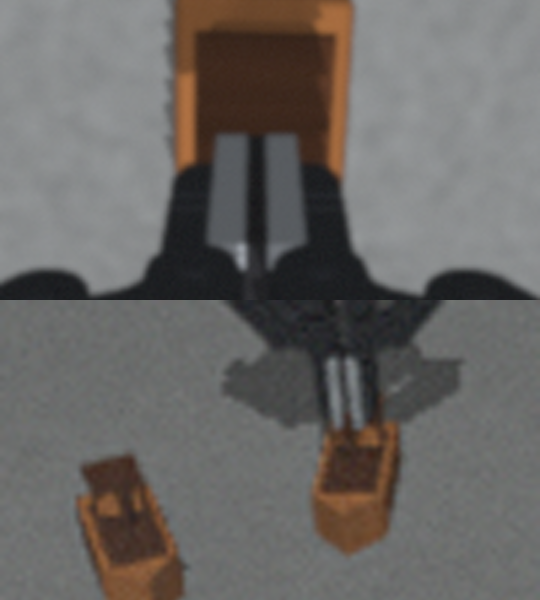

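The fingers sit shut between the cabin and the mast, on top of the deck, with tips at about wrist pixel (275,258). I'll check where the tips should project.

Run:
```python
from h import *
s=env.read_state();g=cams.get_image("wrist")
M=np.linalg.inv(np.array(g["mount"]))
K=np.array([[g["fx"],0,g["cx"]],[0,g["fy"],g["cy"]],[0,0,1]])
P=np.array([[0.011,0,z] for z in (-.04,-.02,-.011,0,.008,.014)]); Q=P@M[:3,:3].T+M[:3,3]
print(cv2.projectPoints(Q,np.zeros(3),np.zeros(3),K,np.array([g["k1"],0,0,0.]))[0].reshape(-1,2))
t=cams.get_image("top")
for z in(.024,): print("stern top edge y=",cast(g,[[250,214],[305,214]],z,s), cast(g,[[249,214],[306,214]],0.024,s))
```

```text
[[277.4442 267.6741]
 [277.1929 250.4816]
 [277.0978 243.983 ]
 [276.9936 236.8685]
 [276.9249 232.187 ]
 [276.8769 228.9153]]
stern top edge y= [[ 0.4073 -0.1173  0.024 ]
 [ 0.4151 -0.0879  0.024 ]] [[ 0.4071 -0.1178  0.024 ]
 [ 0.4153 -0.0873  0.024 ]]
```

Emit:
drive_tool(
  plan=[
    [[0,0,-0.02],[0,0,0],1],
    [[0,0,-0.05],[0,0,0],1],
    [[0,0,-0.08],[0,0,0],1],
    [[0,0,-0.12],[0,0,0],1],
    [[0,0,-0.14],[0,0,0],-1],
    [[0,0,-0.14],[0,0,0],-1],
    [[0,0,-0.14],[0,0,0],-1],
    [[0,0,-0.14],[0,0,0],-1],
  ],
)

```text
t: 14.5
position: [0.4377, -0.1098, 0.1522]
ee_rot: [-0.411, -3.111, -0.001]
contact_force: [0.2, -0.3, -0.3]
opening: 0.686
finger_force: 0.0
```

Run:
```python
from h import *
s=env.read_state(); g=cams.get_image("wrist"); cv2.imwrite("pics/w7.png",g["color"][100:340,120:440][...,::-1])
for c in blobs(wood(g),150):
    print(c.min(0),c.max(0)); P=cast(g,c,.02,s)[:,:2]*1000; print(cv2.minAreaRect(P.astype(np.float32)))
go(440,-108,13,75)
```

```text
[387 367] [438 419]
((746.1993408203125, -3.5159339904785156), (129.25485229492188, 23.754182815551758), 21.205665588378906)
[439 308] [479 345]
((649.65625, 70.72494506835938), (81.88568878173828, 12.847454071044922), 35.07681655883789)
[160 215] [213 276]
((463.1210021972656, -217.3082275390625), (62.83197784423828, 43.718727111816406), 8.265710830688477)
[260 171] [292 243]
((445.9999694824219, -112.54400634765625), (32.664093017578125, 77.89239501953125), 74.14923095703125)
[546 125] [559 166]
((456.5604248046875, 181.00865173339844), (14.811409950256348, 43.05712127685547), 89.73810577392578)
t 14.55 pos [ 0.4376 -0.1098  0.152 ] cur 74.93981150887676 dyaw 0.06018849112324176 J [-0.3716 -0.1166  1.6731  0.0001  1.5889 -1.6795] open 0.7678911117707833
SHIFT [-0.0024  0.0022  0.139 ] TURN [ 0.    -0.004 -0.001]
```

View pics/w7.png

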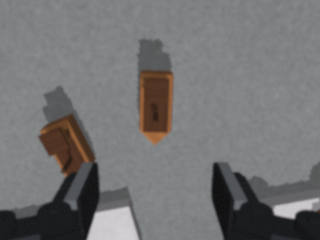

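Boat 1 has not moved: it is still at about (155,100) in the crop, and the fingers are empty. I'll check the true tip height against the scene view of w6, where the tip is at about scene pixel (234,199).

Run:
```python
from h import *
g=cams.get_image("scene")
K=np.array([[g["fx"],0,g["cx"]],[0,g["fy"],g["cy"]],[0,0,1]]);T=w2c(g)
for z in (0.006,.014,.024,.03,.04,.05):
    q=T[:3,:3]@np.array([.4387,-.1102,z])+T[:3,3]
    print(z,cv2.projectPoints(q[None],np.zeros(3),np.zeros(3),K,np.array([g["k1"],0,0,0.]))[0].ravel())
c=g["color"][20:260,120:360]; cv2.imwrite("pics/s8.png",cv2.resize(c,(600,600),interpolation=cv2.INTER_CUBIC)[...,::-1])
```

```text
0.006 [236.1523 208.6063]
0.014 [235.8829 205.9952]
0.024 [235.5425 202.6966]
0.03 [235.3363 200.6987]
0.04 [234.9891 197.3371]
0.05 [234.6377 193.9353]
```

View pics/s8.png

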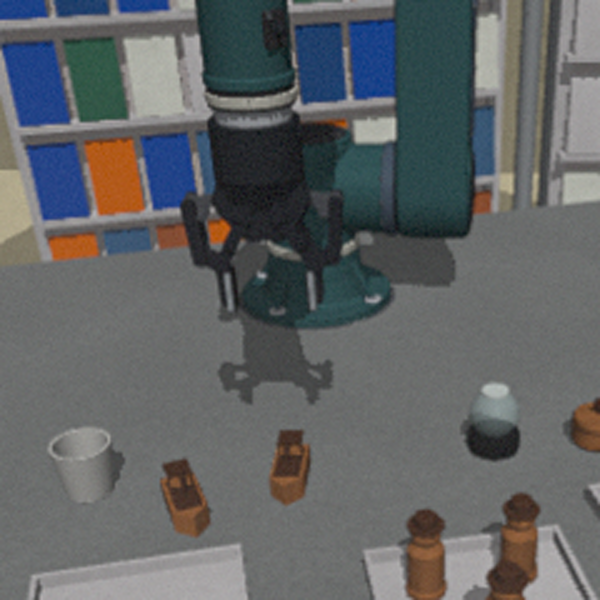

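Run:
```python
from h import *
g=cams.get_image("scene")
K=np.array([[g["fx"],0,g["cx"]],[0,g["fy"],g["cy"]],[0,0,1]]);T=w2c(g)
for z in (.12,.14,.15,.16,.17,.18,.19,.2):
  o=[]
  for k in(-1,1):
    q=T[:3,:3]@np.array([.4376+k*.013,-.1098+k*.048,z])+T[:3,3]
    o+=[cv2.projectPoints(q[None],np.zeros(3),np.zeros(3),K,np.array([g["k1"],0,0,0.]))[0].ravel()]
  print(z,np.round(np.array(o).ravel(),1))
```

```text
0.12 [211.2 169.  253.1 168.4]
0.14 [210.2 161.4 252.5 160.8]
0.15 [209.7 157.6 252.3 157. ]
0.16 [209.1 153.7 252.  153.1]
0.17 [208.6 149.8 251.7 149.1]
0.18 [208.  145.8 251.5 145.1]
0.19 [207.4 141.7 251.2 141.1]
0.2 [206.9 137.6 250.9 136.9]
```

In s8 the open fingertips are at (230,308) and (314,308), which is about z=0.186 with the TCP reading 0.152. The real tips therefore sit about 34 mm behind the reported TCP when open and about 21 mm behind when shut. The stated geometry puts them 8 mm ahead, which explains the miss above the hull. I'll descend by the observed offset, in guarded steps.

Emit:
drive_tool(
  plan=[
    [[0,0,0.05],[0,0,0],-1],
    [[0,0,0.1],[0,0,0],-1],
    [[0,0,0.135],[0,0,0],-1],
    [[0,0,0.145],[0,0,0],-1],
    [[0,0,0.15],[0,0,0],-1],
    [[0,0,0.155],[0,0,0],-1],
    [[0,0,0.159],[0,0,0],-1],
    [[0,0,0.163],[0,0,0],-1],
    [[0,0,0.166],[0,0,0],-1],
    [[0,0,0.166],[0,0,0],-1],
  ],
)

```text
t: 15.65
position: [0.4387, -0.1102, -0.0118]
ee_rot: [0.412, 3.114, 0.0]
contact_force: [-0.1, 1.1, 0.0]
opening: 1.0
finger_force: 0.0
```

Emit:
drive_tool(
  plan=[
    [[0,0,0],[0,0,0],0.0],
    [[0,0,0],[0,0,0],0.2],
    [[0,0,0],[0,0,0],0.4],
    [[0,0,0],[0,0,0],1],
    [[0,0,0],[0,0,0],1],
    [[0,0,0],[0,0,0],1],
    [[0,0,0],[0,0,0],1],
    [[0,0,0],[0,0,0],1],
  ],
)

```text
t: 16.45
position: [0.4391, -0.1103, -0.0115]
ee_rot: [0.411, 3.114, -0.0]
contact_force: [-0.1, 0.2, 2.6]
opening: 0.391
finger_force: 30.7
```

Emit:
drive_tool(
  plan=[
    [[0,0,-0.03],[0,0,0],1],
    [[0,0,-0.07],[0,0,0],1],
    [[0,0,-0.11],[0,0,0],1],
    [[0,0,-0.13],[0,0,0],1],
    [[0,0,-0.13],[0,0,0],1],
    [[0,0,-0.13],[0,0,0],1],
  ],
)

```text
t: 17.05
position: [0.438, -0.1099, 0.1169]
ee_rot: [-0.411, -3.113, -0.001]
contact_force: [-0.4, 0.6, -1.4]
opening: 0.387
finger_force: 30.3
```

```bash
python3 -c "
from h import *
go(612,289,118,88.2)"
```

```text
t 17.05 pos [ 0.438  -0.1099  0.1169] cur 74.94288661477309 dyaw 13.257113385226916 J [-0.3715 -0.0992  1.728   0.0001  1.5145 -1.6795] open 0.38664470980731974
SHIFT [-0.0643  0.4304 -0.0011] TURN [ 0.    -0.002 -0.231]
```

Emit:
drive_tool(
  plan=[
    [[-0.005,0.035,0],[0,0,-0.06],1],
    [[-0.012,0.08,0],[0,0,-0.12],1],
    [[-0.018,0.125,0],[0,0,-0.18],1],
    [[-0.025,0.17,0],[0,0,-0.231],1],
    [[-0.032,0.215,0],[0,0,-0.231],1],
    [[-0.038,0.26,0],[0,0,-0.231],1],
    [[-0.045,0.305,0],[0,0,-0.231],1],
    [[-0.052,0.35,0],[0,0,-0.231],1],
    [[-0.058,0.39,0],[0,0,-0.231],1],
    [[-0.064,0.43,0],[0,0,-0.231],1],
    [[-0.064,0.43,0],[0,0,-0.231],1],
    [[-0.064,0.43,0],[0,0,-0.231],1],
  ],
)

```text
t: 18.25
position: [0.6105, 0.2885, 0.1137]
ee_rot: [-0.047, -3.135, 0.005]
contact_force: [-0.8, 0.8, -0.4]
opening: 0.387
finger_force: 30.3
```

Run:
```python
from h import *
s=env.read_state(); g=cams.get_image("wrist"); cv2.imwrite("pics/w8.png",g["color"][...,::-1])
go(612,289,-5,88.2)
```

```text
t 18.3 pos [0.6107 0.2877 0.1148] cur 88.1929159527667 dyaw 0.007084047233306023 J [ 0.3565  0.3992  1.1672 -0.0005  1.5809 -1.1827] open 0.38657576156916623
SHIFT [-0.0018  0.0017  0.1198] TURN [-0.003 -0.005 -0.   ]
```

View pics/w8.png

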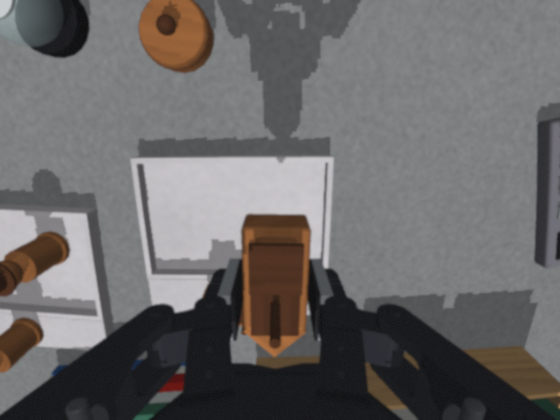

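Boat 1 is held level over the boats tray. The tray's front corners are at (132,158) and (333,157), and the boat is at column 276, about 40 mm off the tray centre as planned.

Emit:
drive_tool(
  plan=[
    [[-0.001,0.001,0.03],[0,0,0],1],
    [[-0.001,0.001,0.07],[0,0,0],1],
    [[-0.001,0.001,0.1],[0,0,0],1],
    [[-0.001,0.001,0.11],[0,0,0],1],
    [[-0.001,0.001,0.115],[0,0,0],1],
    [[-0.001,0.001,0.117],[0,0,0],1],
    [[-0.001,0.001,0.119],[0,0,0],1],
    [[-0.001,0.001,0.119],[0,0,0],1],
  ],
)

```text
t: 19.1
position: [0.6143, 0.2898, 0.001]
ee_rot: [0.05, 3.138, 0.002]
contact_force: [0.2, 0.1, -0.6]
opening: 0.388
finger_force: 30.4
```

Emit:
drive_tool(
  plan=[
    [[0,0,0.003],[0,0,0],1],
    [[0,0,0.005],[0,0,0],1],
    [[0,0,0.006],[0,0,0],1],
    [[0,0,0.007],[0,0,0],1],
    [[0,0,0.007],[0,0,0],1],
  ],
)

```text
t: 19.6
position: [0.6133, 0.2896, -0.0064]
ee_rot: [0.05, 3.141, 0.0]
contact_force: [-2.4, -2.1, 5.1]
opening: 0.386
finger_force: 30.9
```

Contact is at the expected height, so I'll release with a partial opening.

Emit:
drive_tool(
  plan=[
    [[0,0,0],[0,0,0],0.05],
    [[0,0,0],[0,0,0],-0.15],
    [[0,0,0],[0,0,0],-0.15],
    [[0,0,0],[0,0,0],-0.15],
    [[0,0,-0.03],[0,0,0],-0.15],
    [[0,0,-0.08],[0,0,0],-0.15],
    [[0,0,-0.12],[0,0,0],-1],
    [[0,0,-0.15],[0,0,0],-1],
    [[0,0,-0.15],[0,0,0],-1],
    [[0,0,-0.15],[0,0,0],-1],
  ],
)

```text
t: 20.6
position: [0.6136, 0.2896, 0.1429]
ee_rot: [0.05, 3.139, 0.001]
contact_force: [-0.3, -1.1, -0.8]
opening: 0.999
finger_force: 0.0
```

```bash
python3 -c "
from h import *
go(463,-214,145,97)"
```

```text
t 20.6 pos [0.6136 0.2896 0.1429] cur 88.17862580881635 dyaw 8.82137419118365 J [ 0.3574  0.3901  1.1236  0.0001  1.6261 -1.1816] open 0.9987953078891375
SHIFT [ 0.1345 -0.5081 -0.0028] TURN [ 0.001  0.002 -0.154]
```

Emit:
drive_tool(
  plan=[
    [[0.012,-0.045,0],[0,0,-0.1],-1],
    [[0.024,-0.09,0],[0,0,-0.154],-1],
    [[0.037,-0.14,0],[0,0,-0.154],-1],
    [[0.05,-0.19,0],[0,0,-0.154],-1],
    [[0.062,-0.235,0],[0,0,-0.154],-1],
    [[0.074,-0.28,0],[0,0,-0.154],-1],
    [[0.087,-0.33,0],[0,0,-0.154],-1],
    [[0.1,-0.38,0],[0,0,-0.154],-1],
    [[0.113,-0.43,0],[0,0,-0.154],-1],
    [[0.126,-0.475,0],[0,0,-0.154],-1],
    [[0.134,-0.508,0],[0,0,-0.154],-1],
    [[0.134,-0.508,0],[0,0,-0.154],-1],
  ],
)

```text
t: 21.8
position: [0.4604, -0.2174, 0.1391]
ee_rot: [0.181, -3.131, -0.002]
contact_force: [0.3, 0.7, 0.6]
opening: 1.002
finger_force: 0.0
```

Run:
```python
from h import *
s=env.read_state(); g=cams.get_image("wrist"); cv2.imwrite("pics/w9.png",g["color"][...,::-1])
for c in blobs(wood(g),150):
    m=c.mean(0)
    if abs(m[0]-280)<50 and m[1]<260: P=cast(g,c,.02,s)[:,:2]*1000; print(m,cv2.minAreaRect(P.astype(np.float32)))
go(464.5,-215,-14,97)
```

```text
[274.4389 207.5389] ((470.7222595214844, -217.46273803710938), (78.44541931152344, 33.13389205932617), 7.559149265289307)
t 21.85 pos [ 0.4612 -0.2152  0.1393] cur 96.75235458481666 dyaw 0.24764541518334227 J [-0.5481  0.0213  1.5666  0.0002  1.5588 -2.2368] open 0.9995022662316256
SHIFT [-0.0039 -0.0007  0.1532] TURN [ 0.003 -0.004 -0.004]
```

Emit:
drive_tool(
  plan=[
    [[-0.001,-0.003,0.05],[0,0,0],-1],
    [[-0.001,-0.003,0.09],[0,0,0],-1],
    [[-0.001,-0.003,0.12],[0,0,0],-1],
    [[-0.001,-0.003,0.135],[0,0,0],-1],
    [[-0.001,-0.003,0.14],[0,0,0],-1],
    [[-0.001,-0.003,0.145],[0,0,0],-1],
    [[-0.001,-0.003,0.15],[0,0,0],-1],
    [[-0.001,-0.003,0.154],[0,0,0],-1],
    [[-0.001,-0.003,0.154],[0,0,0],-1],
  ],
)

```text
t: 22.75
position: [0.4646, -0.2169, -0.0118]
ee_rot: [-0.192, 3.135, -0.0]
contact_force: [-0.3, -0.8, -0.4]
opening: 1.0
finger_force: 0.0
```

Emit:
drive_tool(
  plan=[
    [[0,0,0],[0,0,0],0.0],
    [[0,0,0],[0,0,0],0.2],
    [[0,0,0],[0,0,0],0.4],
    [[0,0,0],[0,0,0],1],
    [[0,0,0],[0,0,0],1],
    [[0,0,0],[0,0,0],1],
    [[0,0,0],[0,0,0],1],
    [[0,0,0],[0,0,0],1],
  ],
)

```text
t: 23.55
position: [0.4649, -0.2172, -0.0114]
ee_rot: [-0.192, 3.135, -0.001]
contact_force: [0.1, -0.2, 3.2]
opening: 0.383
finger_force: 30.3
```

Emit:
drive_tool(
  plan=[
    [[0,0,-0.03],[0,0,0],1],
    [[0,0,-0.07],[0,0,0],1],
    [[0,0,-0.11],[0,0,0],1],
    [[0,0,-0.13],[0,0,0],1],
    [[0,0,-0.13],[0,0,0],1],
    [[0,0,-0.13],[0,0,0],1],
  ],
)

```text
t: 24.15
position: [0.4639, -0.2165, 0.1168]
ee_rot: [0.192, -3.134, -0.002]
contact_force: [-0.5, 0.2, -1.7]
opening: 0.382
finger_force: 30.1
```

```bash
python3 -c "
from h import *
go(610,206,118,88.2)"
```

```text
t 24.15 pos [ 0.4639 -0.2165  0.1168] cur 97.00513021679542 dyaw -8.805130216795419 J [-0.5475  0.0375  1.5952  0.0001  1.5106 -2.2406] open 0.3821447642229273
SHIFT [-0.1965  0.4016 -0.001 ] TURN [ 0.001 -0.001  0.154]
```

Emit:
drive_tool(
  plan=[
    [[-0.015,0.03,0],[0,0,0.05],1],
    [[-0.035,0.07,0],[0,0,0.1],1],
    [[-0.055,0.11,0],[0,0,0.154],1],
    [[-0.075,0.15,0],[0,0,0.154],1],
    [[-0.096,0.195,0],[0,0,0.154],1],
    [[-0.117,0.24,0],[0,0,0.154],1],
    [[-0.138,0.285,0],[0,0,0.154],1],
    [[-0.158,0.325,0],[0,0,0.154],1],
    [[-0.178,0.365,0],[0,0,0.154],1],
    [[-0.197,0.401,0],[0,0,0.154],1],
    [[-0.197,0.401,0],[0,0,0.154],1],
    [[-0.197,0.401,0],[0,0,0.154],1],
  ],
)

```text
t: 25.35
position: [0.6094, 0.2055, 0.1142]
ee_rot: [-0.047, -3.135, 0.003]
contact_force: [0.1, -0.7, -0.7]
opening: 0.384
finger_force: 30.2
```

Emit:
drive_tool(
  plan=[
    [[0,0,0.03],[0,0,0],1],
    [[0,0,0.07],[0,0,0],1],
    [[0,0,0.1],[0,0,0],1],
    [[0,0,0.11],[0,0,0],1],
    [[0,0,0.115],[0,0,0],1],
    [[0,0,0.118],[0,0,0],1],
    [[0,0,0.118],[0,0,0],1],
    [[0,0,0.118],[0,0,0],1],
  ],
)

```text
t: 26.15
position: [0.6125, 0.2053, 0.0022]
ee_rot: [0.05, 3.138, 0.001]
contact_force: [-0.4, -0.2, -1.1]
opening: 0.388
finger_force: 30.2
```

Emit:
drive_tool(
  plan=[
    [[0,0,0.003],[0,0,0],1],
    [[0,0,0.006],[0,0,0],1],
    [[0,0,0.007],[0,0,0],1],
    [[0,0,0.008],[0,0,0],1],
    [[0,0,0.008],[0,0,0],1],
  ],
)

```text
t: 26.65
position: [0.6113, 0.2052, -0.0064]
ee_rot: [0.05, 3.141, 0.0]
contact_force: [-2.4, -0.1, 5.7]
opening: 0.385
finger_force: 30.8
```

Emit:
drive_tool(
  plan=[
    [[0,0,0],[0,0,0],0.05],
    [[0,0,0],[0,0,0],-0.15],
    [[0,0,0],[0,0,0],-0.15],
    [[0,0,0],[0,0,0],-0.15],
    [[0,0,-0.03],[0,0,0],-0.15],
    [[0,0,-0.08],[0,0,0],-0.15],
    [[0,0,-0.12],[0,0,0],-1],
    [[0,0,-0.15],[0,0,0],-1],
    [[0,0,-0.15],[0,0,0],-1],
    [[0,0,-0.15],[0,0,0],-1],
  ],
)

```text
t: 27.65
position: [0.6115, 0.2052, 0.1428]
ee_rot: [0.05, 3.139, 0.001]
contact_force: [-1.1, -0.5, -0.3]
opening: 1.002
finger_force: 0.0
```

```bash
python3 -c "
from h import *
go(462,214,150,70)"
```

```text
t 27.65 pos [0.6115 0.2052 0.1428] cur 88.17873453559582 dyaw -18.178734535595822 J [ 0.2359  0.3148  1.2222  0.      1.6028 -1.3032] open 1.0020705668976149
SHIFT [ 0.1497  0.004  -0.0075] TURN [0.001 0.002 0.317]
```

Emit:
drive_tool(
  plan=[
    [[0.045,0.002,0],[0,0,0],-1],
    [[0.09,0.004,0],[0,0,0],-1],
    [[0.135,0.006,0],[0,0,0],-1],
    [[0.15,0.007,0],[0,0,0],-1],
    [[0.15,0.007,0],[0,0,0],-1],
    [[0.15,0.007,0],[0,0,0],-1],
  ],
)

```text
t: 28.25
position: [0.4618, 0.2167, 0.1412]
ee_rot: [-0.05, -3.141, 0.001]
contact_force: [0.3, -0.2, 0.1]
opening: 1.0
finger_force: 0.0
```

Run:
```python
from h import *
s=env.read_state(); g=cams.get_image("wrist"); cv2.imwrite("pics/w10.png",g["color"][...,::-1])
for c in blobs(wood(g),150):
    m=c.mean(0)
    if abs(m[0]-280)<60 and m[1]<260:
        P=cast(g,c,.03,s)[:,:2]*1000; print(m,c.min(0),c.max(0),cv2.minAreaRect(P.astype(np.float32)),cv2.fitEllipse(P.astype(np.float32)))
go(463,215,-12,88.2)
```

```text
[272.9342 202.9342] [247 175] [299 230] ((459.49102783203125, 213.68325805664062), (50.47273254394531, 54.807525634765625), 88.25675201416016) ((459.9877014160156, 213.58078002929688), (50.521759033203125, 54.514610290527344), 87.24876403808594)
t 28.3 pos [0.4624 0.2167 0.1414] cur 88.15253663952494 dyaw 0.04746336047506361 J [ 0.3274  0.0203  1.5633 -0.0004  1.5583 -1.2112] open 0.9995829726625555
SHIFT [-0.0007 -0.0016  0.1534] TURN [-0.    -0.    -0.001]
```

View pics/w10.png

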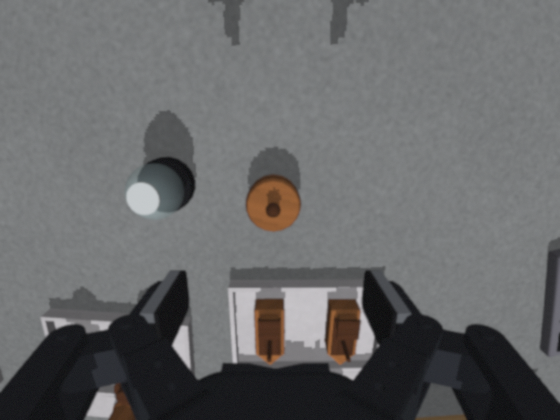

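Both boats stand parallel and level in their tray, at (270,330) and (343,330). The pot is at (273,203), nearly centred between the fingers.

Emit:
drive_tool(
  plan=[
    [[0,-0.002,0.05],[0,0,0],-1],
    [[0,-0.002,0.09],[0,0,0],-1],
    [[0,-0.002,0.12],[0,0,0],-1],
    [[0,-0.002,0.135],[0,0,0],-1],
    [[0,-0.002,0.14],[0,0,0],-1],
    [[0,-0.002,0.145],[0,0,0],-1],
    [[0,-0.002,0.15],[0,0,0],-1],
    [[0,-0.002,0.156],[0,0,0],-1],
    [[0,-0.002,0.156],[0,0,0],-1],
  ],
)

```text
t: 29.2
position: [0.4613, 0.2148, -0.0141]
ee_rot: [-0.05, -3.141, 0.0]
contact_force: [0.0, 0.2, -0.9]
opening: 0.999
finger_force: 0.0
```

Emit:
drive_tool(
  plan=[
    [[0,0,0],[0,0,0],-0.4],
    [[0,0,0],[0,0,0],-0.2],
    [[0,0,0],[0,0,0],0.4],
    [[0,0,0],[0,0,0],1],
    [[0,0,0],[0,0,0],1],
    [[0,0,0],[0,0,0],1],
    [[0,0,0],[0,0,0],1],
  ],
)

```text
t: 29.9
position: [0.4621, 0.2152, -0.013]
ee_rot: [0.05, 3.14, 0.001]
contact_force: [-0.5, 0.8, 5.0]
opening: 0.612
finger_force: 32.2
```

Emit:
drive_tool(
  plan=[
    [[0,0,-0.03],[0,0,0],1],
    [[0,0,-0.07],[0,0,0],1],
    [[0,0,-0.11],[0,0,0],1],
    [[0,0,-0.14],[0,0,0],1],
    [[0,0,-0.14],[0,0,0],1],
    [[0,0,-0.14],[0,0,0],1],
  ],
)

```text
t: 30.5
position: [0.4613, 0.2148, 0.126]
ee_rot: [0.05, 3.141, 0.0]
contact_force: [-0.2, 0.0, -1.6]
opening: 0.614
finger_force: 31.8
```

```bash
python3 -c "
from h import *
go(602,-264,125,87.7)"
```

```text
t 30.5 pos [0.4613 0.2148 0.126 ] cur 88.17948427238383 dyaw -0.4794842723838286 J [ 0.3243  0.0239  1.5907  0.0001  1.5268 -1.2147] open 0.6143604023038807
SHIFT [-0.1558 -0.4741  0.0009] TURN [0.    0.    0.008]
```

Emit:
drive_tool(
  plan=[
    [[-0.01,-0.03,0],[0,0,0],1],
    [[-0.024,-0.073,0],[0,0,0],1],
    [[-0.039,-0.118,0],[0,0,0],1],
    [[-0.054,-0.163,0],[0,0,0],1],
    [[-0.068,-0.208,0],[0,0,0],1],
    [[-0.083,-0.253,0],[0,0,0],1],
    [[-0.098,-0.298,0],[0,0,0],1],
    [[-0.113,-0.343,0],[0,0,0],1],
    [[-0.127,-0.388,0],[0,0,0],1],
    [[-0.142,-0.433,0],[0,0,0],1],
    [[-0.156,-0.474,0],[0,0,0],1],
    [[-0.156,-0.474,0],[0,0,0],1],
  ],
)

```text
t: 31.7
position: [0.6008, -0.2689, 0.121]
ee_rot: [-0.059, -3.135, -0.001]
contact_force: [-0.3, -1.2, -0.2]
opening: 0.614
finger_force: 31.9
```

Emit:
drive_tool(
  plan=[
    [[0,0,0],[0,0,0],1],
    [[0,0,0.03],[0,0,0],1],
    [[0,0,0.07],[0,0,0],1],
    [[0,0,0.1],[0,0,0],1],
    [[0,0,0.115],[0,0,0],1],
    [[0,0,0.123],[0,0,0],1],
    [[0,0,0.126],[0,0,0],1],
    [[0,0,0.126],[0,0,0],1],
    [[0,0,0.126],[0,0,0],1],
  ],
)

```text
t: 32.6
position: [0.6035, -0.2644, 0.0022]
ee_rot: [0.05, 3.138, -0.002]
contact_force: [0.2, -0.4, -1.0]
opening: 0.613
finger_force: 31.9
```

Emit:
drive_tool(
  plan=[
    [[0,0,0.004],[0,0,0],1],
    [[0,0,0.007],[0,0,0],1],
    [[0,0,0.009],[0,0,0],1],
    [[0,0,0.01],[0,0,0],1],
    [[0,0,0.01],[0,0,0],1],
  ],
)

```text
t: 33.1
position: [0.6024, -0.264, -0.0079]
ee_rot: [0.05, 3.141, -0.0]
contact_force: [-2.7, 0.7, 6.6]
opening: 0.614
finger_force: 32.5
```

Emit:
drive_tool(
  plan=[
    [[0,0,0],[0,0,0],-0.4],
    [[0,0,0],[0,0,0],-0.75],
    [[0,0,0],[0,0,0],-0.75],
    [[0,0,0],[0,0,0],-0.75],
    [[0,0,-0.03],[0,0,0],-0.75],
    [[0,0,-0.08],[0,0,0],-0.75],
    [[0,0,-0.12],[0,0,0],-1],
    [[0.08,0,-0.15],[0,0,0],-1],
    [[0.13,0,-0.15],[0,0,0],-1],
    [[0.13,0,-0.15],[0,0,0],-1],
  ],
)

```text
t: 34.1
position: [0.4705, -0.2598, 0.1413]
ee_rot: [0.05, 3.14, -0.002]
contact_force: [0.6, -0.2, -0.7]
opening: 0.999
finger_force: 0.0
```

Run:
```python
from h import *
g=cams.get_image("scene")["color"][130:330,110:480]
cv2.imwrite("pics/end.png",cv2.resize(g,None,fx=2,fy=2,interpolation=cv2.INTER_CUBIC)[...,::-1])
t=cams.get_image("top"); print(cast(t,[[229,247],[423,271]],.04))
```

```text
[[ 0.4406  0.1045  0.04  ]
 [ 0.3985 -0.311   0.04  ]]
```

View pics/end.png

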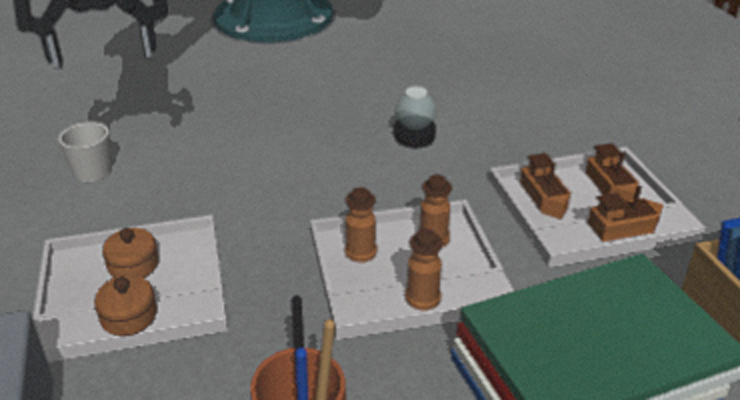

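All five stand upright in the matching trays: pot (130,255), dolls (360,225) and (435,210), boats (545,185) and (612,172). The globe and cup look undisturbed.

```bash
python3 -c "
from station import env
print(env.hand_in())"
```

```text
the job is handed in; nothing more can be done
None
```

The job is handed in: the last picture shows both boats, both figures and the pot upright in their matching trays and released, with the snow globe and espresso cup where they were; the hand-in gave no verdict. The fingertips really sit about 29 mm farther back than stated, so one boat grasp closed above the hull without moving it and I regrasped lower.

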